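# Change over the carver's tool trays

## Robot

A 6-joint arm with a two-finger parallel gripper is mounted at the origin on the work surface. World frame = base frame: x ahead of the robot, y to its left, z up, the work surface at z = 0. Lengths are in m, angles in degrees, forces in N, time in s.
With the tool pointing down it reaches from about 0.25 to 0.725 m from the base axis. Payload 9.7 kg.
Tool frame: the origin (TCP) lies at the very end of the fingers, on their centre line; the grasp point (between the pads) lies 19 mm behind it; z points along the fingers, y is the direction in which the jaws open and shut (so a half turn about z gives the same grasp; the last joint's range is limited). The gripper opens to 85 mm and grips with 20 to 120 N. Pads are 22 mm wide; open, the fingers measure 114 mm over their backs; the gripper's body (76 mm by 85 mm) begins 54 mm behind the grasp point. The pads swing forward as they close: fully open they stand 13 mm farther back than shut.
Start: joints at [-74.427, 4.979, 10.078, 95.1, 0, 90], TCP at [0.148, -0.53, 0.231] pointing down, gripper open.
Joint ranges: [-179.16, 179.16], [-48.56, 103.87], [-65.8, 70.77], [-126.05, 130.52], [-82.76, 87.17], [-180, 180]. Speed limits (degrees/s): [127.2, 127.2, 147.25, 180, 180, 180].

## Interface

Orientations are given as [roll, pitch, yaw] about the fixed x, y, z axes, in that order (R = Rz(yaw) Ry(pitch) Rx(roll)).
In Python, from workcell import bot gives the robot as it stands.
- The arm moves only by the shell command python3 -m pendant 'ROWS' [FORCE]. ROWS is JSON, a list that holds one entry, the list of rows, each a list of 7 numbers: the shift along the tool's x, y, z in cm, then the turn, a rotation vector about the tool's x, y, z in rad, then the opening in per cent of the stroke, from 0 (shut) to 100 (fully open). In form: [[[dx, dy, dz, ax, ay, az, gripper], ...]]. A call has 1 to 5 rows; each row shifts and turns the pose as measured when the row begins, along the tool's axes as they then stand; what a row does not reach is not made up. A row lasts 1/12 s, in which the tool goes at most 41.7 mm and 7.16 degrees, less where a joint would pass 70% of its speed; a pose out of reach is approached as far as the arm can. A call with a gripper value outside its range is refused whole. The fingers move at their own pace and stop on an object; FORCE is the grip in N (left out, the last holds). Time passes only in rows, so rows that do not move let the fingers close. It gives the time, the measured TCP pose, the force and the opening at its end, in the units of the state.
- bot.get_obs(): the state, without advancing time (a new reading comes with each control period).
- bot.camera(name): name is "scene" or "top"; returns the picture (420x560x3 uint8, red, green, blue); there is no depth.
- bot.get_calibration(name): a dict with "intrinsics" (3x3 intrinsics, pixels), "pose" (4x4, takes a point from camera to world coordinates). Camera axes: x right, y down, z forward; pixel columns grow to the right and rows downward; lengths in m; the calibration is good to about 2 mm. A picture is of the moment at which its call begins. get_calibration takes no time and is no camera call.
- bot.job_done(): hands the job in, once; it reports no verdict.
Trained networks look in the newest picture that a camera, given by its name, has taken for a name from the list of things; names that differ only in an ending like _2 or _b are one class to them, and where a whole thing is asked for, a point or a joint stands for the part that bears it (a point fixed in the world has none). Each returns a list of dicts, best first, with "confidence" (0 to 1); they miss things now and then, are a little off and sometimes report something else, mostly with a low value. They report only what shows in the picture. A call takes as long as a camera call.
- bot.masks_of(camera, thing): "pixels" (420x560 bool, what is visible of it) and "extent" ([left, top, right, bottom] in pixels, round what is visible of it).
- bot.mark_of(camera, thing): "uv" ([column, row] in pixels: a listed point, or the origin of a listed thing).
The state is a dict: "time": time; "q": joint angles; "qd": joint speeds; "joint_efforts": joint torques, N m; "ee_pos": TCP position; "tcp_rot": TCP orientation; "wrist_force": force on the tool from outside, world axes, zero at the start; "torque": the same for the moment, N m; "opening": finger opening in m.
Only numpy, scipy, OpenCV 4.12 (cv2) and the standard library are available. Lean on these libraries where they do the work, as an engineer would, in place of code of your own. Each camera call takes 0.05 s, during which the arm holds its last target. There are 200 camera calls.

## Task

First push the stone tray (the one with the blue lip) fully home under its cover; then hook a fingertip behind the lip of the gouge tray (the one with the brass lip) and draw that tray out until it meets its stop. Pinch and lift nothing, leave the rosette lying untouched in its tray and the bottle, tin and mallet where they stand, and finish clear of everything.

Things in the scene. Friction and masses are not known exactly. Their poses are not given: they have to be found in the camera images.
- gouge_till: wooden tool till fixed to the bench; it holds the gouge tray, whose lip is yellow brass. Origin under the middle of its base board (260 x 150 x 6 mm), at bench height; +x from the open front to the back, z up. Its cover (scroll on top, 56 mm high) spans x -55 to +130, y -75 to +75 mm; the tray slides out to -x
- gouge_tray (a joint): how far the gouge tray is drawn out (m): 0 = fully home, 0.14 = out against its stop. It slides stiffly along the till's x axis: about 2.5 N plus 6 N per m/s moves it, it stays where it is left and cannot be lifted off
- gouge_lip (a point): brass upright lip across the gouge tray's front end, 10 mm thick (x), 130 wide (y); moves with the tray. Origin: centre of its top edge, 40 mm above the bench; axes as the till's; at tray 0 it is at till x -125 mm. Behind it an empty finger well open from above: x +5 to +53, y -60 to +60 mm from here, floor 13 mm above the bench, then a cross wall as high as the lip
- gouge_plate (a point): brass plate on the lip's front face, 4 mm thick, 120 mm wide, 22 mm high, from 10 to 32 mm above the bench; origin at its centre, its front face 2 mm to -x. It moves with the tray; pushing on it slides the tray home
- stone_till: wooden tool till fixed to the bench; it holds the tray of three sharpening stones (grey, reddish, green), whose lip is blue. Origin under the middle of its base board (260 x 150 x 6 mm), at bench height; +x from the open front to the back, z up. Its cover (scroll on top, 56 mm high) spans x -55 to +130, y -75 to +75 mm; the tray slides out to -x
- stone_tray (a joint): how far the stone tray is drawn out (m): 0 = fully home, 0.14 = out against its stop. It slides stiffly along the till's x axis: about 2.5 N plus 6 N per m/s moves it, it stays where it is left and cannot be lifted off
- stone_lip (a point): blue upright lip across the stone tray's front end, 10 mm thick (x), 130 wide (y); moves with the tray. Origin: centre of its top edge, 40 mm above the bench; axes as the till's; at tray 0 it is at till x -125 mm. Behind it an empty finger well open from above: x +5 to +53, y -60 to +60 mm from here, floor 13 mm above the bench, then a cross wall as high as the lip
- stone_plate (a point): blue plate on the lip's front face, 4 mm thick, 120 mm wide, 22 mm high, from 10 to 32 mm above the bench; origin at its centre, its front face 2 mm to -x. It moves with the tray; pushing on it slides the tray home
- rosette: loose carved wooden rosette, 48 mm across, 14 mm high, lying in the gouge tray behind the cross wall (out of sight under the cover until the tray is drawn); it rides along with the tray. Origin at the centre of its underside
- oil_bottle: loose amber oil bottle, 32 mm across, 85 mm high, standing between the tills. Origin at the centre of its foot
- wax_tin: loose wax tin (yellow sides, paper label, grey lid), 68 mm across, 50 mm high, at one side of the tills. Origin at the centre of its foot
- mallet: loose dark wooden carver's mallet standing on its head at the other side of the tills, 84 mm across, 180 mm high. Origin at the centre of its foot

How it is judged:
By the outcome, as a careful person would: the job done as asked, in the order asked, and still so for the second after the job is handed in, with the robot touching nothing.
It also fails if it takes over 48 s, if anything falls off the work surface, if the arm or the gripper's body presses on something with over 40 N, if the wrist force passes 120 N, or if a joint passes its speed limit or range.

## Working session

There is one attempt and no reset: what is moved stays moved. The work goes in short steps, Python scripts to look and compute and a shell command to move; the robot and the scene stay as the last step left them, time stands still between calls to the robot, and variables do not carry over. Pictures are saved under pics/ and viewed, about 8 in all and at most 12, crops included, and the job is handed in when it is done.

```bash
mkdir -p pics; cat > h.py <<'E'
import numpy as np,cv2
from workcell import bot
def snap(c,f):
    im=bot.camera(c); cv2.imwrite('pics/'+f,im[:,:,::-1]); return im
def ray(c,uv,z):
    k=bot.get_calibration(c);K=np.array(k['intrinsics']);T=np.array(k['pose'])
    d=T[:3,:3]@np.linalg.solve(K,[uv[0],uv[1],1]);o=T[:3,3]
    return o+d*(z-o[2])/d[2]
E
python3 - <<'E'
from h import *
a=snap('top','t1.png');b=snap('scene','s1.png')
Z=dict(gouge_till=0,stone_till=0,gouge_lip=.04,stone_lip=.04,gouge_plate=.021,stone_plate=.021,oil_bottle=0,wax_tin=0,mallet=0)
for n,z in Z.items():
  for c in('top','scene'):
    for m in bot.mark_of(c,n)[:2]: print(n,c,np.round(m['uv']),round(m['confidence'],2),np.round(ray(c,m['uv'],z),4))
o=bot.get_obs();print(o['time'],o['ee_pos'],o['tcp_rot'],o['opening'],o['wrist_force'])
E
```

```text
gouge_till top [196. 203.] 0.66 [0.6968 0.1984 0.    ]
gouge_till scene [325. 270.] 0.85 [0.6965 0.1876 0.    ]
stone_till top [352. 176.] 0.83 [ 0.774  -0.2088  0.    ]
stone_till scene [200. 209.] 0.91 [ 0.7796 -0.2044  0.    ]
gouge_lip top [179. 253.] 0.72 [0.5626 0.2296 0.04  ]
gouge_lip scene [379. 244.] 0.93 [0.5711 0.2353 0.04  ]
stone_lip top [348. 258.] 0.73 [ 0.552  -0.1862  0.04  ]
stone_lip scene [270. 173.] 0.56 [ 0.5537 -0.1836  0.04  ]
gouge_plate top [179. 254.] 0.75 [0.5633 0.235  0.021 ]
gouge_plate scene [377. 250.] 0.63 [0.5699 0.2312 0.021 ]
stone_plate top [100. 263.] 0.58 [0.5384 0.4289 0.021 ]
stone_plate top [343. 259.] 0.57 [ 0.5504 -0.1771  0.021 ]
stone_plate scene [272. 181.] 0.96 [ 0.5573 -0.1697  0.021 ]
oil_bottle top [274. 238.] 0.72 [ 0.606  -0.0026  0.    ]
oil_bottle scene [300. 221.] 0.7 [0.6096 0.0107 0.    ]
wax_tin top [461. 254.] 0.83 [ 0.5659 -0.4838  0.    ]
wax_tin scene [212. 153.] 0.84 [ 0.5699 -0.4696  0.    ]
wax_tin scene [202. 208.] 0.45 [ 0.7721 -0.2059  0.    ]
mallet top [ 99. 262.] 0.58 [0.5436 0.4405 0.    ]
mallet scene [463. 299.] 0.98 [0.5375 0.4385 0.    ]
1.0 [ 0.14764866 -0.5298092   0.23128453] [ 1.79999327e+02 -8.29460485e-04  1.55724500e+01] 0.08510626016778862 [-0.99966748 -0.25955256  0.25107425]
```

View pics/t1.png

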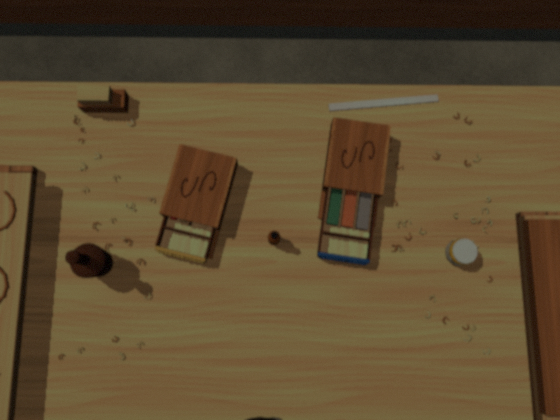

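View pics/s1.png

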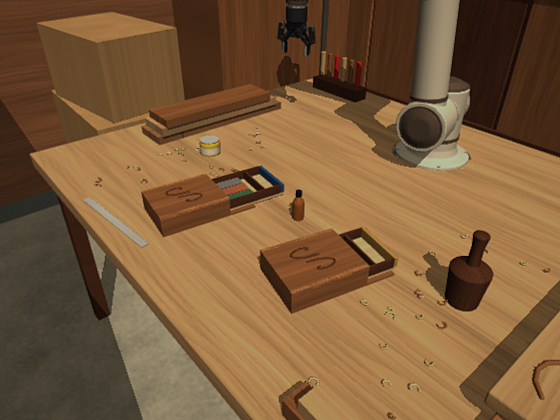

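The top view shows the gouge till on the left (brass lip near 185,252) and its tray nearly home. The stone till is on the right (blue lip near 345,259) with its tray drawn out and the stones visible. The bottle is at (274,238), the tin at (464,252) and the mallet at (90,262). Next I'll fit the axes.

```bash
python3 - <<'E'
from h import *
im=cv2.imread('pics/t1.png')
for n in('gouge','stone'):
  for t,z in((n+'_till',.056),(n+'_lip',.04)):
    for c in('top','scene'):
      r=bot.masks_of(c,t)
      if not r: print(t,c,'none');continue
      m=r[0]['pixels'].astype(np.uint8)
      cs=max(cv2.findContours(m,0,1)[0],key=cv2.contourArea)[:,0].astype(float)
      w=np.array([ray(c,p,z)[:2] for p in cs]).astype(np.float32)*1000
      q=cv2.minAreaRect(w); print(t,c,round(r[0]['confidence'],2),r[0]['extent'],m.sum(),np.round(q[0]),np.round(q[1]),round(q[2],1),'\n',np.round(cv2.boxPoints(q)).tolist())
big=cv2.resize(im[105:275,140:400],None,fx=3,fy=3,interpolation=cv2.INTER_CUBIC)
cv2.imwrite('pics/t1c.png',cv2.convertScaleAbs(big,alpha=1.8))
E
```

```text
gouge_till top 0.96 [150.0, 143.9, 240.0, 263.0] 6777 [687. 194.] [160. 283.] 76.6 
 [[531.0, 150.0], [806.0, 84.0], [843.0, 239.0], [568.0, 305.0]]
gouge_till scene 0.6 [259.1, 226.3, 397.4, 315.4] 7574 [717. 214.] [197. 282.] 76.0 
 [[556.0, 153.0], [830.0, 85.0], [877.0, 276.0], [604.0, 344.0]]
gouge_lip top 0.95 [154.1, 213.0, 214.4, 260.3] 1987 [599. 219.] [134.  95.] 76.2 
 [[537.0, 165.0], [629.0, 142.0], [661.0, 272.0], [568.0, 295.0]]
gouge_lip scene 0.59 [341.7, 229.4, 397.5, 278.7] 1428 [607. 231.] [160.  93.] 72.9 
 [[540.0, 169.0], [628.0, 141.0], [675.0, 294.0], [587.0, 321.0]]
stone_till top 0.7 [316.6, 118.8, 391.1, 262.8] 8250 [ 724. -198.] [156. 367.] 81.4 
 [[531.0, -247.0], [894.0, -302.0], [917.0, -148.0], [554.0, -93.0]]
stone_till scene 0.81 [145.0, 164.6, 285.5, 234.5] 5675 [ 752. -168.] [224. 362.] 81.3 
 [[556.0, -251.0], [914.0, -306.0], [948.0, -84.0], [590.0, -30.0]]
stone_lip top 0.66 [317.3, 187.0, 376.6, 267.9] 3680 [ 634. -186.] [132. 181.] 81.2 
 [[534.0, -237.0], [714.0, -265.0], [734.0, -135.0], [555.0, -107.0]]
stone_lip scene 0.96 [212.4, 165.3, 290.5, 207.5] 1873 [ 643. -167.] [174. 182.] 80.8 
 [[540.0, -238.0], [720.0, -267.0], [747.0, -96.0], [567.0, -67.0]]
```

View pics/t1c.png

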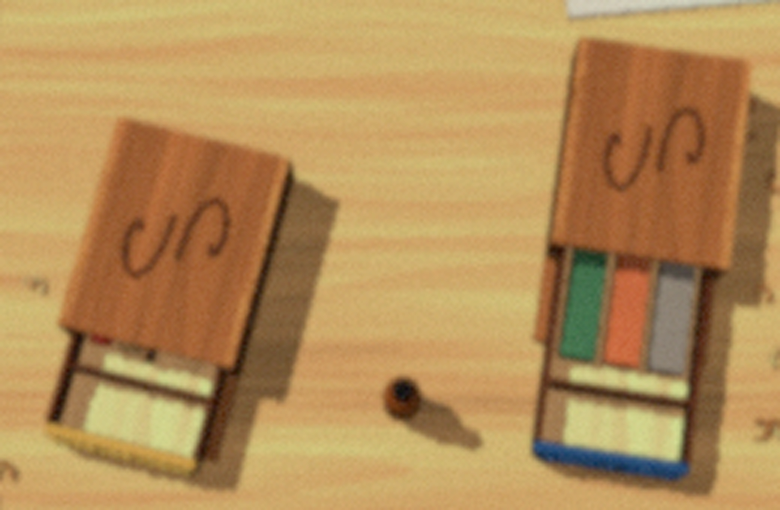

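The crop shows sharp cover corners. The blue lip runs (536,450)–(688,470) and the brass lip (48,430)–(197,466). I'll convert these to poses.

```bash
python3 - <<'E'
from h import *
f=lambda p,z:ray('top',((p[0]+.5)/3+140-.5,(p[1]+.5)/3+105-.5),z)
for n,C,L in(('stone',[(580,40),(748,62),(722,270),(552,245)],[(536,450),(688,470)]),('gouge',[(122,120),(290,158),(236,368),(65,325)],[(48,430),(197,466)])):
  w=np.array([f(p,.056)[:2] for p in C]);c=w.mean(0);ax=(w[0]+w[1]-w[2]-w[3])/2;yaw=np.arctan2(ax[1],ax[0])
  lat=w[0]+w[3]-w[1]-w[2];
  l=np.array([f(p,.04)[:2] for p in L]);u=np.array([np.cos(yaw),np.sin(yaw)]);v=np.array([-u[1],u[0]])
  o=c-.0375*u
  lm=l.mean(0);d=l[0]-l[1]
  print(n,'len',np.linalg.norm(ax),'wid',np.linalg.norm(lat)/2,'yaw',np.degrees(yaw),'lat-yaw',np.degrees(np.arctan2(lat[1],lat[0]))-90,'lipyaw',np.degrees(np.arctan2(d[1],d[0]))-90,'o',o,'lip',lm,np.linalg.norm(d),'in till',(lm-o)@u,(lm-o)@v,'homelip',o-.125*u)
E
```

```text
stone len 0.1839869024500884 wid 0.14413962253166163 yaw -8.697570503696085 lat-yaw -7.837436599806992 lipyaw -7.308740141517006 o [ 0.77379349 -0.20637016] lip [ 0.55222411 -0.17594691] 0.1262859821517005 in till -0.2236219675981124 -0.003432085474263543 homelip [ 0.65023095 -0.1874678 ]
gouge len 0.1822996522299127 wid 0.14571407824622692 yaw -12.825360919966808 lat-yaw -13.398202282228965 lipyaw -13.332189511263024 o [0.69498642 0.19226123] lip [0.56070291 0.22692297] 0.1265816147567386 in till -0.13862751621579372 0.003988705957430519 homelip [0.57310502 0.22000874]
```

```bash
python3 -m pendant '[[[3.5,-2.1,0,0,0,0.105,0],[3.3,-2.5,0,0,0,0.105,0],[3.0,-2.8,0,0,0,0.105,0],[2.7,-3.1,0,0,0,0.105,0],[2.3,-3.4,0,0,0,0,0]]]' 20
python3 -m pendant '[[[2.3,-3.4,1,0,0,0,0],[2.3,-3.4,1,0,0,0,0],[2.3,-3.4,1,0,0,0,0],[2.3,-3.4,1,0,0,0,0],[0,0,0,0,0,0,0]]]'
```

```text
time: 1.82
ee_pos: [0.2856, -0.3831, 0.2291]
tcp_rot: [-180.0, 0.1, -9.7]
wrist_force: [1.0, -0.5, 0.3]
opening: 0.0259
time: 2.23
ee_pos: [0.4008, -0.2603, 0.1907]
tcp_rot: [179.9, -0.2, -9.5]
wrist_force: [-0.5, -0.4, 0.3]
opening: -0.0002
```

```bash
python3 -m pendant '[[[1.9,-2.8,2,0,0,-0.02,0],[1.9,-2.8,2,0,0,0,0],[1.9,-2.8,2,0,0,0,0],[1.6,-2.2,2,0,0,0,0],[0,0,2,0,0,0,0]]]'
python3 -m pendant '[[[0,0,2,0,0,0,0],[0,0,2,0,0,0,0],[0,0,2,0,0,0,0],[0,0,0,0,0,0,0]]]'
```

```text
time: 2.65
ee_pos: [0.494, -0.1644, 0.094]
tcp_rot: [179.7, -0.7, -8.2]
wrist_force: [-0.1, -0.5, -0.3]
opening: 0.0003
time: 2.98
ee_pos: [0.4939, -0.1622, 0.0273]
tcp_rot: [179.8, -0.4, -7.9]
wrist_force: [-0.8, -0.6, -0.7]
opening: -0.0002
```

```bash
python3 -m pendant '[[[0,0.4,0.9,0,0,0,0],[1,0,0,0,0,0,0],[1,0,0,0,0,0,0],[1,0,0,0,0,0,0],[1,0,0,0,0,0,0]]]'
python3 -m pendant '[[[1.2,0,0,0,0,0,0],[1.2,0,0,0,0,0,0],[1.2,0,0,0,0,0,0],[1.2,0,0,0,0,0,0],[1.2,0,0,0,0,0,0]]]'
python3 - <<'E'
from h import *
snap('top','t2.png')
E
```

```text
time: 3.4
ee_pos: [0.5342, -0.1742, 0.021]
tcp_rot: [179.7, -0.5, -8.0]
wrist_force: [-0.5, 0.5, -0.5]
opening: -0.0002
time: 3.82
ee_pos: [0.5952, -0.1845, 0.0231]
tcp_rot: [179.8, -0.3, -8.1]
wrist_force: [-2.8, 1.9, -1.7]
opening: -0.0001
```

```bash
python3 -m pendant '[[[0.8,0,0.2,0,0,0,0],[0.8,0,0.2,0,0,0,0],[0.6,0,0.1,0,0,0,0],[0.3,0,0,0,0,0,0]]]'
python3 -m pendant '[[[0.3,0,0,0,0,0,0],[0.3,0,0,0,0,0,0],[0.3,0,0,0,0,0,0]]]'
python3 -m pendant '[[[0.3,0,0,0,0,0,0],[0.3,0,0,0,0,0,0]]]'
```

```text
time: 4.2
ee_pos: [0.6238, -0.1899, 0.0203]
tcp_rot: [179.8, -0.4, -8.1]
wrist_force: [-3.4, 3.1, -1.5]
opening: 0.0004
time: 4.45
ee_pos: [0.6325, -0.1913, 0.0203]
tcp_rot: [179.8, -0.3, -8.1]
wrist_force: [-20.3, 3.7, 4.1]
opening: 0.0001
time: 4.62
ee_pos: [0.6324, -0.1913, 0.0202]
tcp_rot: [179.8, 0.4, -8.2]
wrist_force: [-20.3, 3.7, 11.9]
opening: -0.0002
```

```bash
python3 -m pendant '[[[-1.5,0,0,0,0,0,0],[-2,0,0,0,0,0,0],[-2,0,-1,0,0,0,0],[-2,0,-3,0,0,0,0],[0,0,-3.5,0,0,0,0]]]'
python3 -m pendant '[[[-1,-1,-3.5,0,0,0.09,0],[0,-3,-3,0,0,0,0],[0,-4,0,0,0,0,0],[0,-4,0,0,0,0,0],[0,0,0,0,0,0,0]]]'
python3 - <<'E'
from h import *
im=snap('top','t2b.png')
big=cv2.resize(im[105:275,140:400,::-1],None,fx=3,fy=3,interpolation=cv2.INTER_CUBIC)
cv2.imwrite('pics/t2c.png',cv2.convertScaleAbs(big,alpha=1.8))
E
```

```text
time: 5.03
ee_pos: [0.5534, -0.1793, 0.09]
tcp_rot: [179.8, 1.0, -8.2]
wrist_force: [0.6, -0.7, 0.4]
opening: 0.0001
time: 5.45
ee_pos: [0.5669, -0.0957, 0.1699]
tcp_rot: [-178.7, -0.1, -10.2]
wrist_force: [0.1, -0.9, -1.1]
opening: 0.0003
```

View pics/t2c.png

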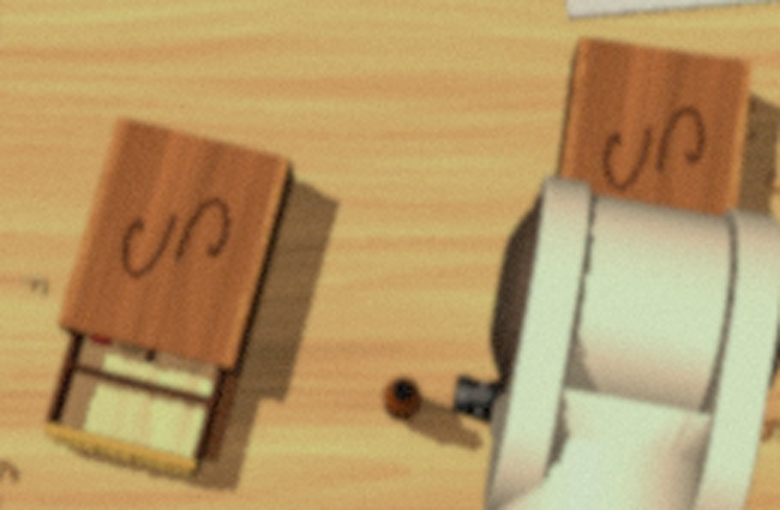

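The arm hides the stone lip at about (640,400), so I'll check it later. Next I go to the gouge well.

```bash
python3 -m pendant '[[[-0.6,-3.8,0,0,0,0.03,0],[-0.6,-3.8,0,0,0,0.026,0],[-0.6,-3.8,0,0,0,0,0],[-0.6,-3.8,0,0,0,0,0],[-0.6,-3.8,0,0,0,0,0]]]'
python3 -m pendant '[[[-0.6,-3.8,0,0,0,0,0],[-0.6,-3.8,0,0,0,0,0],[0,-1,0,0,0,0,0],[0,0,0,0,0,0,0]]]'
python3 - <<'E'
from h import *
im=snap('scene','s2.png'); c=im[130:330,130:420,::-1]
cv2.imwrite('pics/s2c.png',cv2.resize(c,None,fx=2.7,fy=2.7))
E
```

```text
time: 5.92
ee_pos: [0.5484, -0.0086, 0.1791]
tcp_rot: [-173.9, 0.2, -4.0]
wrist_force: [0.2, 0.0, 1.0]
opening: 0.0002
time: 6.25
ee_pos: [0.5364, 0.0404, 0.1893]
tcp_rot: [-171.7, 0.4, -0.0]
wrist_force: [-0.7, -0.9, 0.1]
opening: -0.0
```

View pics/s2c.png

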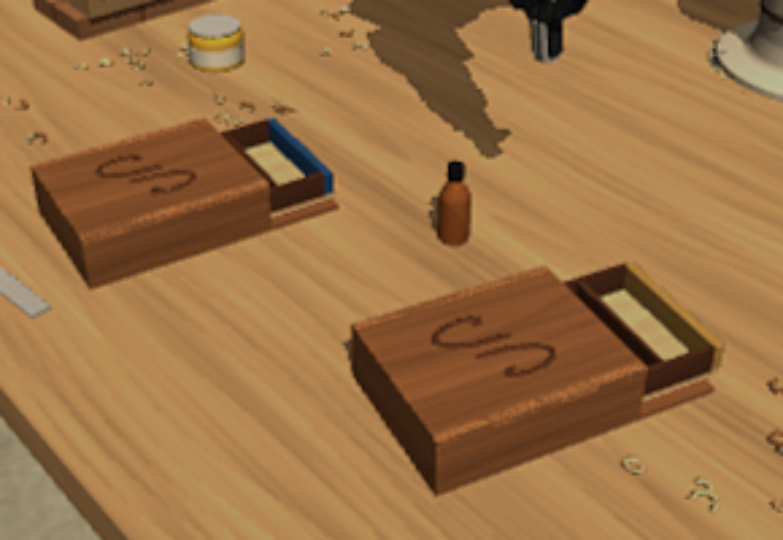

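The stone tray is home: the blue lip sits at the base-board edge and no stones show. The tool orientation is drifting, so I'll check the joints.

```bash
python3 -c "
from workcell import bot
o=bot.get_obs();print(o['q'],o['ee_pos'],o['tcp_rot'])"
```

```text
[-1.25030155e-01  2.77450825e+00  2.74839511e+00  9.03583169e+01
  8.28318278e+00  1.79944684e+02] [0.53637937 0.03988836 0.18915378] [-1.71716454e+02  3.76460755e-01 -7.02903094e-02]
```

Joint 6 is at its +180 limit. I'll use the half-turn orientation instead (yaw about 166.6).

```bash
python3 -m pendant '[[[0,0,0,0,0,-0.12,0],[0,0,0,-0.072,0,0,0],[0,0,0,-0.072,0,0,0],[0,0,0,0,0,-0.12,0],[0,0,0,0,0,-0.12,0]]]'
for i in 1 2 3; do python3 -m pendant '[[[0,0,0,0,0,-0.12,0],[0,0,0,0,0,-0.12,0],[0,0,0,0,0,-0.12,0],[0,0,0,0,0,-0.12,0],[0,0,0,0,0,-0.12,0]]]'; done
```

```text
time: 6.72
ee_pos: [0.5365, 0.035, 0.187]
tcp_rot: [179.4, -0.4, 20.6]
wrist_force: [1.7, -0.6, -0.7]
opening: 0.0002
time: 7.13
ee_pos: [0.5365, 0.0306, 0.1845]
tcp_rot: [179.4, 0.2, 56.3]
wrist_force: [0.1, 0.2, 0.1]
opening: 0.0001
time: 7.55
ee_pos: [0.5365, 0.0254, 0.1818]
tcp_rot: [179.8, 0.6, 91.9]
wrist_force: [0.4, -0.1, 0.3]
opening: -0.0003
time: 7.97
ee_pos: [0.5364, 0.0201, 0.1791]
tcp_rot: [-179.6, 0.5, 127.6]
wrist_force: [0.6, -0.2, 1.3]
opening: 0.0003
```

```bash
python3 -m pendant '[[[0,0,0,0,0,-0.12,0],[0,0,0,0,0,-0.12,0],[0,0,0,0,0,-0.12,0],[0,0,0,0,0,-0.12,0],[0,0,0,0,0,-0.12,0]]]'
python3 -m pendant '[[[0,3,0,0,0,-0.08,0],[0,3.5,0,0,0,0,0],[0,3.5,0,0,0,0,0],[0,3.5,0,0,0,0,0],[0,3.5,0,0,0,0,0]]]'
python3 -m pendant '[[[0,3.5,0,0,0,0,0],[0,0,0,0,0,0,0]]]'
```

```text
time: 8.38
ee_pos: [0.5362, 0.0147, 0.1764]
tcp_rot: [-179.2, 0.0, 163.2]
wrist_force: [0.0, -0.3, -0.6]
opening: 0.0
time: 8.8
ee_pos: [0.5756, 0.1746, 0.1723]
tcp_rot: [-179.0, -0.1, 167.5]
wrist_force: [0.8, -0.4, 0.6]
opening: 0.0001
time: 8.97
ee_pos: [0.5844, 0.2133, 0.1694]
tcp_rot: [-179.0, -0.2, 167.5]
wrist_force: [0.7, 0.0, 1.0]
opening: -0.0004
```

```bash
python3 -m pendant '[[[-0.5,0.6,2,0.017,0,0.015,0],[0,0,3,0,0,0,0],[0,0,3,0,0,0,0],[0,0,2.5,0,0,0,0],[0,0,0,0,0,0,0]]]'
python3 - <<'E'
from h import *
im=snap('scene','s3.png'); c=im[150:320,260:440,::-1]
cv2.imwrite('pics/s3c.png',cv2.resize(c,None,fx=3.5,fy=3.5,interpolation=cv2.INTER_CUBIC))
E
```

```text
time: 9.38
ee_pos: [0.5922, 0.2134, 0.0588]
tcp_rot: [-178.0, -0.1, 166.4]
wrist_force: [-1.3, -0.5, -0.2]
opening: 0.0002
```

View pics/s3c.png

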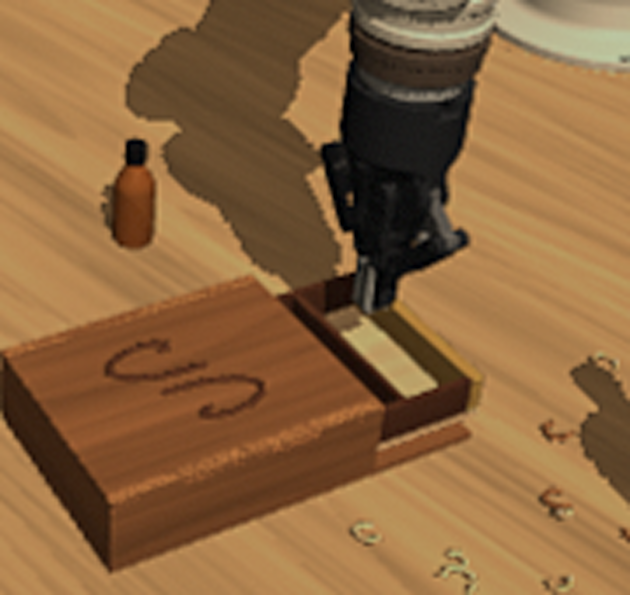

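The fingertips at (372,303) are over the well between lip and cross wall, so I descend.

```bash
python3 -m pendant '[[[0,0.4,1,-0.034,0,0,0],[0,0,1,0,0,0,0],[0,0,1,0,0,0,0],[0,0,0.4,0,0,0,0],[0,0,0,0,0,0,0]]]'
```

```text
time: 9.85
ee_pos: [0.5972, 0.2151, 0.0319]
tcp_rot: [179.9, 0.4, 166.1]
wrist_force: [0.3, -0.9, 0.5]
opening: 0.0002
```

```bash
python3 -m pendant '[[[0.5,0,0.6,0,0,0,0],[0,0,0.5,0,0,0,0],[1,0,0,0,0,0,0],[1,0,0,0,0,0,0],[1,0,0,0,0,0,0]]]'
python3 -m pendant '[[[1,0,0,0,0,0,0],[1,0,0,0,0,0,0],[1,0,0,0,0,0,0],[1,0,0,0,0,0,0],[1,0,0,0,0,0,0]]]'
```

```text
time: 10.27
ee_pos: [0.5635, 0.2239, 0.0215]
tcp_rot: [179.9, 0.6, 166.1]
wrist_force: [2.9, 0.1, -1.1]
opening: -0.0
time: 10.68
ee_pos: [0.5094, 0.2371, 0.0216]
tcp_rot: [179.9, 0.7, 166.1]
wrist_force: [3.6, -0.3, -1.1]
opening: 0.0001
```

Hooked, at about 3.5 N. Continuing to the stop.

```bash
python3 -m pendant '[[[1,0,0,0,0,0,0],[1,0,0,0,0,0,0],[0.9,0,0,0,0,0,0],[0.6,0,0,0,0,0,0],[0.4,0,0,0,0,0,0]]]'
python3 -m pendant '[[[0.3,0,0,0,0,0,0],[0.3,0,0,0,0,0,0],[0.3,0,0,0,0,0,0],[0.3,0,0,0,0,0,0],[0.3,0,0,0,0,0,0]]]'
```

```text
time: 11.1
ee_pos: [0.466, 0.2479, 0.0216]
tcp_rot: [179.9, 0.8, 166.2]
wrist_force: [2.5, -1.2, -1.7]
opening: 0.0004
time: 11.52
ee_pos: [0.4536, 0.2509, 0.0218]
tcp_rot: [179.9, 1.2, 166.1]
wrist_force: [31.0, -9.8, -15.9]
opening: -0.0003
```

At the stop: 31 N, at the predicted position. I release into the well, then go up and away.

```bash
python3 -m pendant '[[[-0.8,0,0,0,0,0,0],[-0.4,0,0,0,0,0,0],[0,0,-1.5,0,0,0,0],[0,0,-2,0,0,0,0],[0,0,-3,0,0,0,0]]]'
python3 -m pendant '[[[0,0,-4,0,0,0,0],[0,0,-4,0,0,0,0],[0,0,-3,0,0,0,0],[0,-3,0,0,0,0,0],[0,-3.5,0,0,0,0,0]]]'
python3 -m pendant '[[[1,-3.5,0,0,0,0,0],[1,-3.5,0,0,0,0,0],[1,-3.5,0,0,0,0,0],[1,-3.5,0,0,0,0,0],[1,-3.5,0,0,0,0,0]]]'
python3 -m pendant '[[[1,-3.5,0,0,0,0,0],[0,0,0,0,0,0,0],[0,0,0,0,0,0,0]]]'
python3 - <<'E'
from h import *
im=snap('scene','s4.png'); t=snap('top','t4.png'); c=im[130:330,130:450,::-1]
cv2.imwrite('pics/s4c.png',cv2.resize(c,None,fx=2.5,fy=2.5))
big=cv2.resize(t[105:275,60:330,::-1],None,fx=2.9,fy=2.9,interpolation=cv2.INTER_CUBIC)
cv2.imwrite('pics/t4c.png',cv2.convertScaleAbs(big,alpha=1.8))
for n,z in dict(gouge_lip=.04,oil_bottle=0,wax_tin=0,mallet=0,stone_lip=.04).items():
  for c in('top','scene'):
    for m in bot.mark_of(c,n)[:1]: print(n,c,round(m['confidence'],2),np.round(ray(c,m['uv'],z),4))
E
```

```text
time: 11.93
ee_pos: [0.4607, 0.2466, 0.082]
tcp_rot: [-179.7, 0.6, 166.0]
wrist_force: [-0.1, 0.1, -0.4]
opening: 0.0001
time: 12.35
ee_pos: [0.4434, 0.1878, 0.2017]
tcp_rot: [180.0, 0.5, 166.3]
wrist_force: [0.5, -1.0, 0.5]
opening: -0.0001
time: 12.77
ee_pos: [0.3493, 0.0261, 0.2017]
tcp_rot: [179.8, 0.3, 166.5]
wrist_force: [0.3, -1.6, -0.4]
opening: 0.0002
time: 13.02
ee_pos: [0.3266, -0.0105, 0.2024]
tcp_rot: [179.7, 0.3, 166.1]
wrist_force: [1.2, 0.8, 0.6]
opening: -0.0002
gouge_lip top 0.96 [0.4415 0.2613 0.04  ]
gouge_lip scene 0.91 [0.4394 0.2624 0.04  ]
oil_bottle top 0.47 [ 0.6039 -0.0049  0.    ]
oil_bottle scene 0.56 [0.6127 0.0111 0.    ]
wax_tin top 0.73 [ 0.7743 -0.2061  0.    ]
wax_tin scene 0.73 [ 0.5532 -0.4911  0.    ]
mallet top 0.58 [0.5433 0.4428 0.    ]
mallet scene 0.65 [0.5345 0.4361 0.    ]
stone_lip top 0.92 [ 0.6549 -0.1957  0.04  ]
stone_lip scene 0.54 [ 0.8057 -0.1637  0.04  ]
```

View pics/s4c.png

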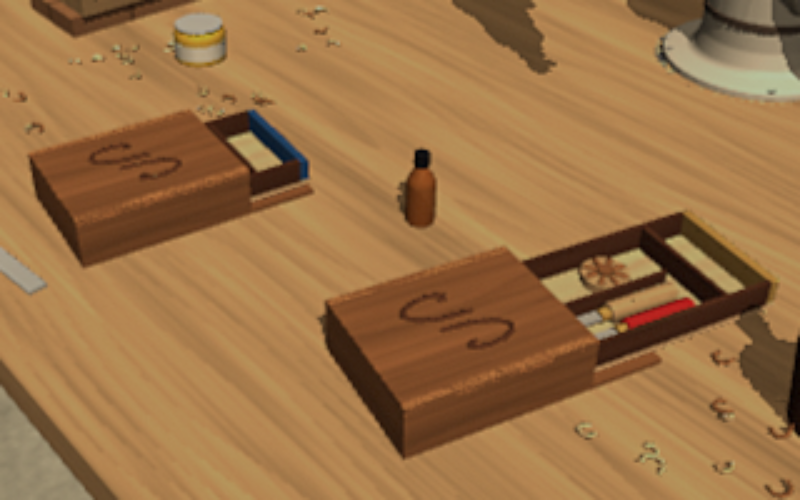

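View pics/t4c.png

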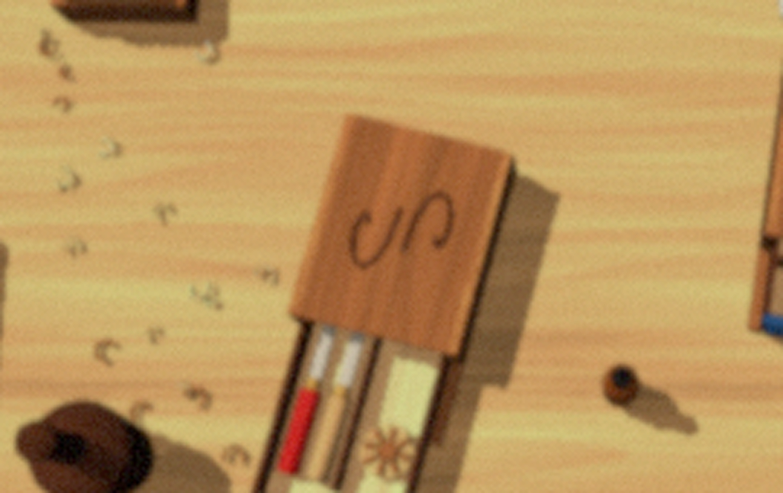

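The gouge tray is fully out with the rosette lying in it. The stone tray is home and the bottle, tin and mallet stand upright. The arm is clear, so I hand in.

```bash
python3 -c "
from workcell import bot
print(bot.job_done())"
```

```text
the job is handed in; nothing more can be done
None
```

I pushed the stone tray home first, then hooked the gouge tray from inside its finger well and drew it out to its stop. The job was handed in at about 13.5 s, with the gripper raised clear of everything.

**Stone tray:** the push ended against a firm stop at about 20 N. The last top image puts the blue lip at (0.655, -0.196), against an expected home position of about (0.650, -0.187). No stones show in the pictures.

**Gouge tray:** the pull took about 3 N, then rose to 31 N on the stop. The two cameras put the lip at (0.441, 0.261) and (0.439, 0.262), and I had estimated (0.441, 0.262). The rosette lies in its tray and I never touched it.

**Bottle, tin and mallet:** the bottle and mallet were measured within about 5 mm of where they started, which is within detection error. Nothing touched any of the three.

**Checks that disagreed:**
- **Wax tin:** in the last check the top camera confused it with the stone till, and the scene camera put it about 27 mm from its first fix. In the picture it stands upright, and the arm's path never came near it.
- **Stone lip:** the last scene-camera mark was a low-confidence miss, at x = 0.806.

**Joint limit:** joint 6 reached its range end on the way to the gouge till and tilted the tool about 8°, in free air. I turned to the half-turn orientation and carried on. The pose was measured at the limit, not past it (179.94° of 180°).

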